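# Hold the fume-box shutter half open

## Robot

A 6-joint arm with a two-finger parallel gripper is mounted at the origin on the work surface. World frame = base frame: x ahead of the robot, y to its left, z up, the work surface at z = 0. Lengths are in mm, angles in rad, forces in N, time in s.
With the tool pointing down it reaches from about 400 to 925 mm from the base axis. Payload 12.5 kg.
Tool frame: the origin (TCP) lies between the finger pads; the fingertips stand 19 mm ahead of it and the grasp point (between the pads) is the TCP (env.tips_ahead is the distance from the TCP to the fingertips, in mm); z points along the fingers, y is the line along which they close (so a half turn about z gives the same grasp; the last joint's range is limited). The gripper opens to 95 mm and grips with 3 to 60 N. Pads are 20 mm wide; open, the fingers measure 119 mm over their backs; the gripper's body (75 mm by 180 mm) begins 59 mm behind the grasp point.
Start: joints at [-1.426, 0.491, 1.559, -0, 1.092, -0.106], TCP at [155.134, -605.457, 233.661] pointing down, gripper open.
Joint ranges: [-3.1, 3.1], [-0.84, 2.19], [0.05, 2.79], [-1.13, 4.28], [0.06, 2.93], [-2.69, 2.69]. Speed limits (rad/s): [2.22, 2.22, 2.79, 3.14, 3.14, 3.14].

## Interface

Orientations are given as [roll, pitch, yaw] about the fixed x, y, z axes, in that order (R = Rz(yaw) Ry(pitch) Rx(roll)).
In Python, from cell import env gives the robot as it stands.
- The arm moves only by the shell command python3 -m crank 'ROWS'. ROWS is JSON, a list of rows, each a list of 5 numbers: the shift along the tool's x, y, z in mm, then the turn about the tool's z in degrees, then the finger opening in mm, from 0 to 95.1. In form: [[dx, dy, dz, yaw, grip], ...]. A call has 1 to 10 rows; each row is the pose to reach, as a shift and turn from the pose commanded when the call began, along the tool's axes at that moment; what a row does not reach only later rows make up. A row lasts 1/12 s, in which the tool goes at most 41.7 mm and 7.16 degrees, less where a joint would pass 70% of its speed; a pose out of reach is approached as far as the arm can. A call with a gripper value outside its range is refused whole. The fingers move at their own pace and stop on an object; the grip force is fixed at half the most. Time passes only in rows, so rows that repeat a pose let the fingers close. It gives the time, the measured TCP pose, the force, the opening and the grip force at its end, in the units of the state.
- env.state(): the state, without advancing time (a new reading comes with each control period).
- env.read_camera(name): name is "scene" or "side" or "wrist"; returns a dict with "img" (384x512x3 uint8, blue, green, red), "K" (3x3 intrinsics, pixels), "k1" (the pictures are not rectified: a ray, as slopes to the right and down, at radius r is drawn at 1 + k1 r^2 times it, then the intrinsics apply), "pose" (4x4, takes a point from camera to world coordinates). Camera axes: x right, y down, z forward; pixel columns grow to the right and rows downward; lengths in mm; the calibration is good to about 2 mm. A picture is of the moment at which its call begins. There is no depth.
- env.job_done(): hands the job in; it is judged then, once.
The state is a dict: "t": time; "joints": joint angles; "qvel": joint speeds; "tau": joint torques, N m; "eef_pos": TCP position; "tcp_rot": TCP orientation; "ft_force": force on the tool from outside, world axes, zero at the start; "moment": the same for the moment, N m; "opening": opening from 0.0 (shut) to 1.0 (fully open); "grip_force": force on a finger pad.
Only numpy, scipy, OpenCV 4.12 (cv2) and the standard library are available. Lean on these libraries where they do the work, as an engineer would, in place of code of your own. Each camera call takes 0.05 s, during which the arm holds its last target. There are 200 camera calls.

## Task

A flux jar has been left on top of the fume-extraction box, in the way of its spring-closed shutter. Lift the jar off and set it down upright in the empty green tray, without dropping it; only then slide the shutter half open by its orange fin, so that its red pointers stand at the green marks, and finish while still holding it there against the spring for the airflow reading. Leave the other things on the bench where they are.

Things in the scene. Friction and masses are not known exactly. Their poses are not given: they have to be found in the camera images.
- shutter_grip (a point): grip point in the orange fin standing on the middle of the shutter plate, 84.5 mm above the bench. Fin 12 mm thick along the slide, 40 mm wide across; its top is 16 mm above this point, the plate's upper face 26 mm below. Axes parallel to the box's; the shutter opens along +y. Red pointers at both edges of the plate are in line with the fin. Shut, the jar's side is at least 42 mm from the fin.
- shutter (a joint): travel of the shutter (m): 0 shut, 0.08 fully open, 0.04 half open (pointers in the middle of the 12 mm long green marks on the box's side rails). It slides level and straight along the box's +y. A spring drives it shut: about 3 N when shut, 10 N at half, 16 N fully open; it snaps shut if let go.
- fume_box: white box fixed to the bench, 120 (x) x 200 (y) x 50 mm high; origin under its centre. On top: shutter (shut) from y = -90 to 0 mm, 98 mm wide; then open grey deck, 50 mm above the bench, to an end wall at y = 84 mm (top at 70 mm). 10 mm wide side rails rise 5 mm above the deck. Pipe stub 40 mm across on the +x side. With the jar on the deck the shutter jams before half travel.
- jar_center (a point): centre of the flux jar: upright amber cylinder with paper label and black cap, 56 mm across, 60 mm high, this point half-way up; 0.1 to 0.2 kg; z along its axis. Starts standing on the box's deck (point 80 mm above the bench); best gripped from above across the box's x direction, clear of shutter and end wall.
- jar: the same flux jar; origin under its centre (30 mm below jar_center)
- tray: empty green plastic tray fixed to the bench, 150 x 150 mm outside, walls 14 mm high and 4 mm thick, floor about 4 mm above the bench; origin under its centre, z up. On either the left or the right of the box.
- organiser: fixed grey component organiser, 150 x 150 x 30 mm, nine compartments filled with parts, not the tray for the jar; origin under its centre
- solder_reel: loose blue solder reel standing on end, 54 mm across, 36 mm high; origin under its centre
- glue_bottle: loose small white bottle with red cap, 32 mm across, 75 mm high; origin under its centre
- driver: loose screwdriver with blue handle lying on the bench
- flux_brush: loose brush with red handle lying on the bench
- tool_pot: loose steel pot of pens and hand tools, 76 mm across, pot 85 mm high, tools to about 145 mm; origin under its centre
- multimeter: loose black multimeter lying flat, 150 x 75 x 35 mm; origin under its centre
Things that resemble listed ones, but are neither listed nor needed, are in the scene too. Leave any blue or purple look-alike of the tool_pot alone.

How it is judged (in metres and radians):
On the way, in this order (a step that is already met when the one before it is completed fails the run):
1. the jar stands upright in the green tray, released, with the shutter still shut (x of jar_center in the frame of tray between -0.05 and 0.05 m and y of jar_center in the frame of tray between -0.05 and 0.05 m and height (world z) of jar_center below 0.04 m and angle between jar_center's own z axis and vertical below 0.12 rad and contact force between jar and the fingers below 0.1 N and contact force between jar and tray above 0.5 N and value of joint shutter below 0.006 m), for 0.2 s.
2. the shutter is held half open by the gripper (value of joint shutter between 0.034 and 0.046 m and contact force between the fingers and shutter above 2 N), for 0.3 s.
At the end, for the whole second after the job is handed in: The shutter stands still at half travel (40 mm, within 6 mm), held there by the fingers alone (contact force over 2 N, no loose thing touching the shutter); the jar stands upright and released on the floor of the green tray (all of step 2 and x of jar_center in the frame of tray between -0.05 and 0.05 m and y of jar_center in the frame of tray between -0.05 and 0.05 m and height (world z) of jar_center below 0.04 m and angle between jar_center's own z axis and vertical below 0.12 rad and contact force between jar and the fingers below 0.1 N and contact force between jar and tray above 0.5 N and velocity of joint shutter between -0.01 and 0.01 m/s and linear speed of jar below 0.02 m/s and contact force between shutter and jar below 0.1 N and contact force between shutter and solder_reel below 0.1 N and contact force between shutter and glue_bottle below 0.1 N and contact force between shutter and driver below 0.1 N and contact force between shutter and flux_brush below 0.1 N and contact force between shutter and tool_pot below 0.1 N and contact force between shutter and multimeter below 0.1 N); the arm keeps its last pose, push and grip.
It fails at once if the jar is dropped (falls free faster than 0.8 m/s) (linear speed of jar above 0.8 m/s and contact force between jar and the fingers below 0.05 N).
It fails at once if another thing on the bench is moved by more than 30 mm (distance of any of solder_reel, glue_bottle, driver, flux_brush, tool_pot, multimeter from where it was at the start of the episode above 0.03 m).
It also fails if it takes over 48 s, if anything falls off the work surface, if the arm or the gripper's body presses on something with over 40 N, if the wrist force passes 120 N, or if a joint passes its speed limit or range.

## Working session

There is one attempt and no reset: what is moved stays moved. The work goes in short steps, Python scripts to look and compute and a shell command to move; the robot and the scene stay as the last step left them, time stands still between calls to the robot, and variables do not carry over. Pictures are saved under pics/ and viewed, at most 10 in all, crops included, and the job is handed in when it is done.

```bash
mkdir -p pics; ls; cat > h.py <<'E'
import numpy as np, cv2
from cell import env
def cam(n):
    return env.read_camera(n)
def ray(c,u,v):
    K=c["K"];x=np.array([(u-K[0][2])/K[0][0],(v-K[1][2])/K[1][1]])
    s=x.copy()
    for _ in range(20): s=x/(1+c["k1"]*(s@s))
    P=np.array(c["pose"]);return P[:3,3],P[:3,:3]@np.array([s[0],s[1],1])
def onz(c,u,v,z):
    o,d=ray(c,u,v);return o+d*(z-o[2])/d[2]
def proj(c,p):
    P=np.array(c["pose"]);q=P[:3,:3].T@(np.array(p)-P[:3,3]);s=q[:2]/q[2];s=s*(1+c["k1"]*(s@s))
    return c["K"][0][0]*s[0]+c["K"][0][2],c["K"][1][1]*s[1]+c["K"][1][2]
E
python3 - <<'E'
from h import *
import pickle
cs={n:cam(n) for n in("scene","side","wrist")}
pickle.dump(cs,open("c0.pkl","wb"))
for n in("scene","side"): cv2.imwrite(f"pics/{n}0.png",cv2.resize(cs[n]["img"],(800,600))); print(n,np.round(np.array(cs[n]["pose"])[:3],2).tolist())
print(env.state())
E
```

```text
pics
scene [[-0.58, 0.58, -0.58, 1359.04], [0.82, 0.39, -0.42, 712.19], [-0.02, -0.72, -0.7, 1091.59]]
side [[0.98, -0.13, 0.13, 331.13], [-0.18, -0.68, 0.71, -1033.4], [-0.01, -0.72, -0.69, 1140.3]]
{'t': 0.15, 'joints': array([-1.42560291e+00,  4.91410155e-01,  1.55929315e+00,  9.18769060e-06,
        1.09170100e+00, -1.05618626e-01]), 'qvel': array([ 0.00041849, -0.00170055, -0.00280607,  0.00079671, -0.00129397,
       -0.00025459]), 'tau': array([ 2.20755559e-03, -6.12896276e+01, -2.58276558e+01,  6.93186116e-02,
        4.73500171e-02, -7.98319184e-05]), 'eef_pos': array([ 155.10956076, -605.28834652,  233.20839535]), 'tcp_rot': array([-3.14078638e+00, -9.36706108e-05,  2.50807767e-01]), 'ft_force': array([-0.47260934,  0.60710161, -0.16144365]), 'moment': array([ 0.01642796,  0.01717229, -0.02443612]), 'grip_force': 0.0, 'opening': 0.9992080043579094}
```

View pics/scene0.png

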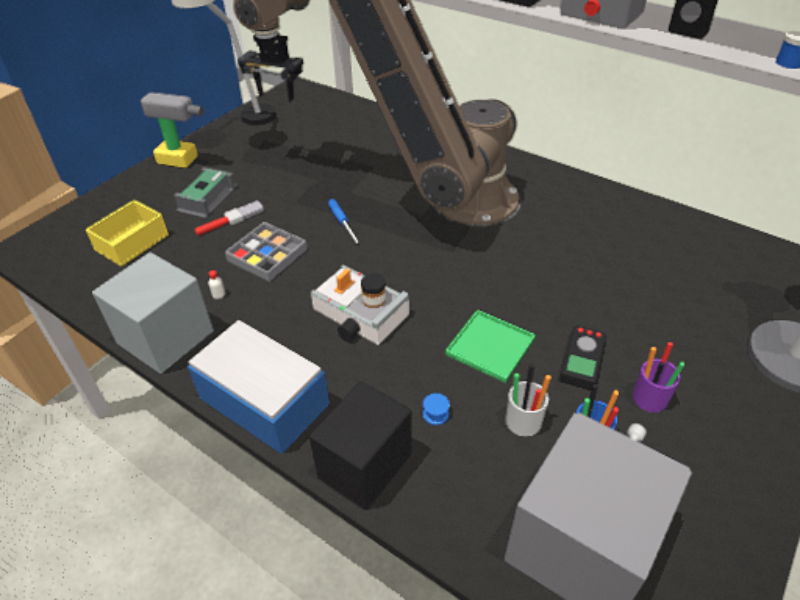

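View pics/side0.png

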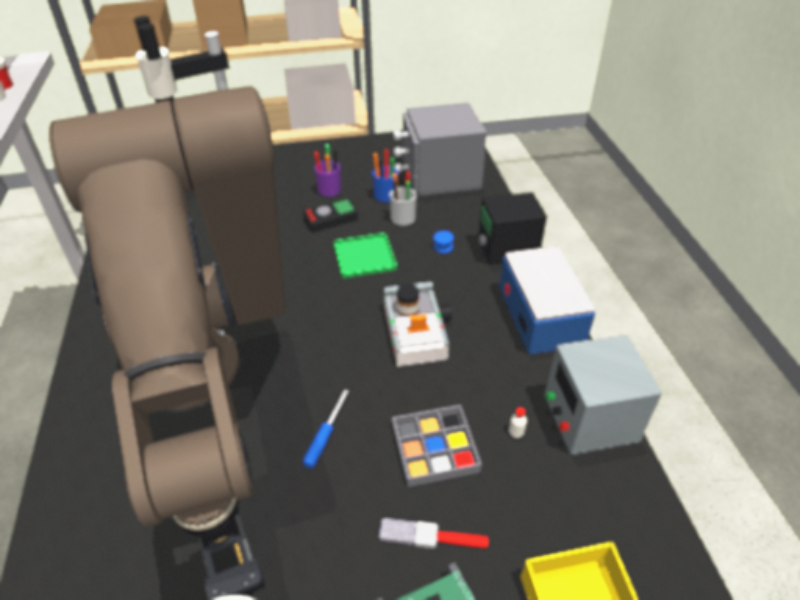

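The scene view (800x600) shows the amber jar with black cap at (374,290) on the white box, the orange fin at (344,278), and the empty green tray at (490,345). The side view has them at (407,298), (418,323) and (365,254).

Possible confusions, by scene pixel:
- **Tray:** the yellow bin (127,232) and the organiser (266,250). I choose the green tray.
- **Jar:** the glue bottle (216,286) and the solder reel (436,408). I choose the amber, black-capped cylinder on the box.
- **Box:** the blue box with white lid (258,380). I choose the white box with the fin and pipe stub.

```bash
python3 - <<'E'
from h import *
import pickle
cs=pickle.load(open("c0.pkl","rb"))
out=[]
R={"scene":((190,165),(355,245)),"side":((205,140),(300,240))}
a=cs["scene"]["img"][160:250,190:290];b=cs["side"]["img"][170:260,220:320]
cv2.imwrite("pics/crop.png",np.hstack([cv2.resize(i,(400,360),interpolation=cv2.INTER_CUBIC) for i in(a,b)]))
def mask(n,lo,hi,box):
    h=cv2.cvtColor(cs[n]["img"],cv2.COLOR_BGR2HSV);m=cv2.inRange(h,lo,hi);k=np.zeros_like(m);x0,y0,x1,y1=box;k[y0:y1,x0:x1]=m[y0:y1,x0:x1];return k
def tri(p):
    A=np.zeros((3,3));r=np.zeros(3)
    for n,(u,v) in p.items():
        o,d=ray(cs[n],u,v);d/=np.linalg.norm(d);M=np.eye(3)-np.outer(d,d);A+=M;r+=M@o
    return np.linalg.solve(A,r)
for n,box in(("scene",(270,190,350,250)),("side",(205,140,262,182))):
    m=mask(n,(45,100,80),(80,255,255),box);c=max(cv2.findContours(m,0,2)[0],key=cv2.contourArea)
    h=cv2.approxPolyDP(cv2.convexHull(c),4,True)[:,0]
    P=np.array([onz(cs[n],u,v,14)[:2] for u,v in h]);print(n,h.tolist(),P.round().tolist(),P.mean(0))
p={}
for n,box in(("scene",(205,165,232,195)),("side",(255,195,280,215))):
    m=mask(n,(5,150,120),(16,255,255),box);M=cv2.moments(m,True);p[n]=(M["m10"]/M["m00"],M["m01"]/M["m00"]);print(M["m00"])
print("fin",p,tri(p))
E
```

```text
scene [[305, 198], [342, 214], [323, 244], [285, 226]] [[403.0, 241.0], [398.0, 390.0], [555.0, 399.0], [560.0, 252.0]] [479.12147044 320.41712158]
side [[245, 148], [253, 172], [219, 177], [214, 153]] [[539.0, 396.0], [545.0, 228.0], [400.0, 224.0], [397.0, 388.0]] [469.88675786 309.03501222]
87.0
76.0
fin {'scene': (219.80459770114942, 180.5287356321839), 'side': (267.42105263157896, 207.46052631578948)} [551.29432968 -38.74332607  69.41938986]
```

View pics/crop.png

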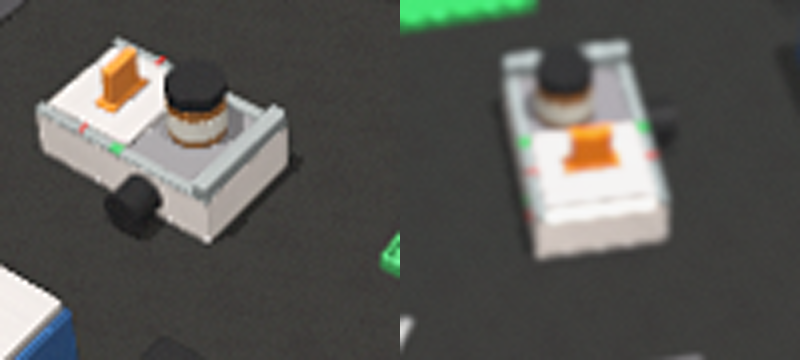

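The crop confirms the box with its fin and jar: cap top at about (238,177) in scene, (260,184) in side, and the tray beside the box. Next I'll estimate the jar and box yaw and set out.

```bash
python3 - <<'E'
from h import *
import pickle
cs=pickle.load(open("c0.pkl","rb"));s=cs["scene"];d=cs["side"]
A=lambda x,y:(190+x/4,160+y/4)
B=lambda x,y:(220+(x)/4,170+y/4)
print("cap",onz(s,*A(195,73),110)[:2],onz(d,*B(163,55),110)[:2])
# rail marks: scene near rail red (84,128) green(117,148); far red (160,60)
print("red near/far",onz(s,*A(84,128),56),onz(s,*A(160,60),56))
print("side red R,L",onz(d,*B(252,155),56),onz(d,*B(132,171),56))
print("green R,L",onz(d,*B(244,127),56),onz(d,*B(124,142),56))
print("endwall side",onz(d,*B(105,58),70),onz(d,*B(229,45),70))
st=env.state();P=np.array(cs["wrist"]["pose"])
c,q=np.cos(.2508),np.sin(.2508);T=np.array([[c,q,0],[q,-c,0],[0,0,-1]])
print("wristcam in tool",(T.T@(P[:3,3]-st["eef_pos"])).round(),(T.T@P[:3,:3]).round(2).tolist(),cs["wrist"]["K"])
E
```

```text
cap [536.47070069  39.2459064 ] [543.15428729  48.8094943 ]
red near/far [606.78263817 -36.86846543  56.        ] [495.46162755 -36.05390361  56.        ]
side red R,L [608.95077441 -43.51016852  56.        ] [496.29540701 -41.91888843  56.        ]
green R,L [609.9685179   -6.75255626  56.        ] [495.5710147   -4.20178464  56.        ]
endwall side [495.19929659  97.56798719  70.        ] [617.64798733  92.37738628  70.        ]
wristcam in tool [  77.   -1. -151.] [[-0.0, -0.96, -0.28], [1.0, -0.0, -0.0], [0.0, -0.28, 0.96]] [[264.54792149   0.         256.05556588]
 [  0.         264.54792149 188.61377368]
 [  0.           0.           1.        ]]
```

```bash
python3 -m crank '[[30,-30,0,-4,95],[60,-60,0,-8,95],[85,-85,0,-12,95],[110,-110,0,-16,95],[135,-135,0,-20,95],[160,-160,0,-24,95],[185,-185,0,-28,95],[210,-210,0,-32,95],[235,-235,0,-36,95],[260,-260,0,-40,95]]'; python3 -c "
from h import *
s=env.state();print(s['eef_pos'],s['tcp_rot'],s['joints'])"
```

```text
t: 0.98
eef_pos: [342.9, -287.5, 233.7]
tcp_rot: [3.141, 0.0, 0.952]
ft_force: [0.0, -0.8, -0.4]
opening: 0.998
grip_force: 0.0
[ 342.94677269 -287.48090945  233.66797969] [3.14147180e+00 4.11286688e-05 9.52049698e-01] [-8.45434956e-01  2.39004119e-01  1.97267476e+00 -1.61138983e-05
  9.29786769e-01 -2.26678694e-01]
```

```bash
python3 -m crank '[[40,-4,0,-4,95],[81,-7,0,-8,95],[122,-10,0,-12,95],[163,-14,0,-16,95],[204,-18,0,-20,95],[245,-21,0,-24,95],[286,-25,0,-28,95],[327,-28,0,-32,95],[364,-32,0,-34.4,95],[386,-34,0,-34.4,95]]'
python3 -m crank '[[0,0,0,0,95],[0,0,0,0,95]]'
python3 - <<'E'
from h import *
import pickle
c=cam("wrist");s=env.state();print(s['eef_pos'],s['tcp_rot'],s['joints'])
pickle.dump(c,open("c1.pkl","wb"));cv2.imwrite("pics/w1.png",cv2.resize(c["img"],(800,600)))
print(proj(c,[540,44,110]))
E
```

```text
t: 1.82
eef_pos: [540.8, 47.6, 233.4]
tcp_rot: [3.141, -0.0, 1.554]
ft_force: [-0.6, -0.8, -0.1]
opening: 0.999
grip_force: 0.0
t: 1.98
eef_pos: [539.6, 45.3, 233.1]
tcp_rot: [-3.141, 0.0, 1.551]
ft_force: [0.1, 0.4, 0.2]
opening: 0.997
grip_force: 0.0
[539.29809487  44.50141558 233.2261425 ] [-3.14062946e+00  2.41409045e-04  1.55011309e+00] [-3.96320253e-02  3.72922552e-01  1.76478082e+00 -3.07572480e-04
  1.00484775e+00 -1.87836187e-02]
(np.float64(257.745860348846), np.float64(189.74433625280992))
```

View pics/w1.png

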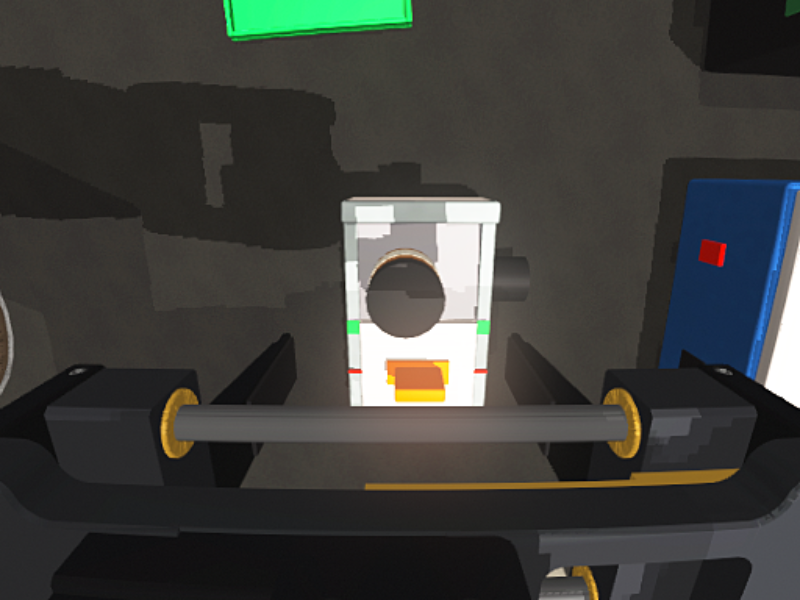

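The wrist view shows the cap centred at (405,299), red pointers at (355,371)/(480,371), green marks at (352,326)/(484,326), and end wall corners at (342,203)/(500,203).

```bash
python3 - <<'E'
from h import *
import pickle
c=pickle.load(open("c1.pkl","rb"));k=.64
for n,u,v,z in(("cap",405,299,110),("redL",354,371,56),("redR",481,371,56),("gL",352,326,56),("gR",484,326,56),("wallL",342,203,70),("wallR",500,202,70),("trayL",230,40,14),("trayR",411,26,14),("finL",395,375,100),("finR",445,374,100),("finLf",395,402,100),("finRf",445,401,100)):
    print(n,onz(c,u*k,v*k,z)[:2].round(1))
E
```

```text
cap [541.5  42.1]
redL [496.2 -39. ]
redR [607.4 -41.2]
gL [496.7   3. ]
gR [608.4   0.8]
wallL [496.  105.8]
wallR [614.  104.4]
trayL [403.3 236.2]
trayR [550.8 241.6]
finL [533. -21.]
finR [571.  -20.9]
finLf [532.5 -44.2]
finRf [571.3 -44.1]
```

```bash
python3 -m crank '[[-2,2,25,0,95],[-2,2,55,0,95],[-2,2,85,0,95],[-2,2,110,0,95],[-2,2,130,0,95],[-2,2,145,0,95],[-2,2,151,0,95],[-2,2,151,0,95],[-2,2,151,0,80],[-2,2,151,0,70]]'; python3 -m crank '[[0,0,0,0,62],[0,0,0,0,58],[0,0,0,0,50],[0,0,0,0,48],[0,0,0,0,48],[0,0,0,0,48],[0,0,0,0,48],[0,0,0,0,48]]'
```

```text
t: 2.87
eef_pos: [542.0, 42.0, 83.7]
tcp_rot: [3.14, 0.0, 1.549]
ft_force: [-0.5, -0.1, 0.7]
opening: 0.912
grip_force: 0.0
t: 3.53
eef_pos: [541.9, 42.5, 82.9]
tcp_rot: [3.141, 0.0, 1.549]
ft_force: [-0.3, 0.3, 5.7]
opening: 0.587
grip_force: 30.0
```

```bash
python3 -m crank '[[0,0,-4,0,48],[0,0,-12,0,48],[0,0,-25,0,48],[0,0,-40,0,48],[0,0,-55,0,48],[0,0,-70,0,48],[0,0,-80,0,48]]'; python3 - <<'E'
from h import *
import pickle
d=pickle.load(open("c0.pkl","rb"));k=.64
print(onz(d["side"],403*k,222*k,0),onz(d["scene"],525*k,432*k,0), onz(d["scene"],578*k,385*k,0))
E
```

```text
t: 4.12
eef_pos: [541.8, 42.5, 164.3]
tcp_rot: [3.141, 0.0, 1.549]
ft_force: [1.1, -0.7, -1.6]
opening: 0.587
grip_force: 30.0
[607.83195809 446.59299885   0.        ] [634.91284617 490.1841442    0.        ] [464.52397669 529.16931356   0.        ]
```

```bash
python3 -m crank '[[12,-3,0,0,48],[35,-9,0,0,48],[65,-18,0,0,48],[100,-27,0,0,48],[135,-37,0,0,48],[170,-47,0,0,48],[205,-56,0,0,48],[235,-64,0,0,48],[258,-71,0,0,48],[270,-74,0,0,48]]'; python3 -m crank '[[0,0,15,0,48],[0,0,35,0,48],[0,0,55,0,48],[0,0,75,0,48],[0,0,90,0,48],[0,0,105,0,48],[0,0,112,0,48],[0,0,112,0,48]]'
python3 - <<'E'
from h import *
s=env.state();print(s['eef_pos'],s['ft_force'])
a=cam("side");b=cam("scene")
cv2.imwrite("pics/p.png",np.hstack([cv2.resize(i,(400,360),interpolation=cv2.INTER_CUBIC) for i in(a["img"][120:210,190:290],b["img"][160:250,260:360])]))
E
```

```text
t: 4.95
eef_pos: [471.7, 316.8, 161.9]
tcp_rot: [-3.141, 0.0, 1.552]
ft_force: [-0.0, 0.0, -0.8]
opening: 0.586
grip_force: 30.0
t: 5.62
eef_pos: [472.7, 313.5, 49.0]
tcp_rot: [-3.139, 0.002, 1.549]
ft_force: [-0.5, -0.1, -0.8]
opening: 0.586
grip_force: 30.0
[472.68969718 313.4585657   48.95850088] [-0.54676144 -0.05415706 -0.82644194]
```

View pics/p.png

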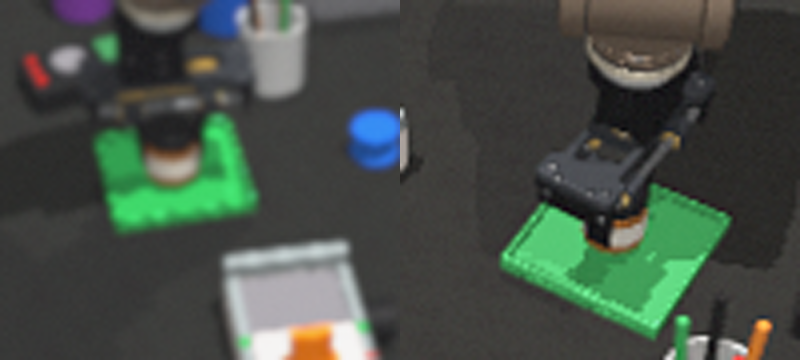

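The jar hangs upright over the tray's middle (side crop (172,160), scene crop (615,235)). Lowering gently.

```bash
python3 -m crank '[[0,0,4,0,48],[0,0,7,0,48],[0,0,9,0,48],[0,0,10,0,48],[0,0,11,0,48],[0,0,11,0,48],[0,0,11,0,48]]'
```

```text
t: 6.3
eef_pos: [473.5, 313.9, 39.6]
tcp_rot: [-3.142, 0.0, 1.549]
ft_force: [0.1, 0.0, -2.7]
opening: 0.584
grip_force: 30.0
```

```bash
python3 -m crank '[[0,0,1,0,48],[0,0,1,0,48],[0,0,2,0,48],[0,0,2,0,48],[0,0,2,0,48]]'
```

```text
t: 6.72
eef_pos: [473.5, 313.9, 37.5]
tcp_rot: [-3.142, 0.0, 1.549]
ft_force: [0.0, 0.3, -0.7]
opening: 0.586
grip_force: 30.0
```

```bash
python3 -m crank '[[0,0,0.7,0,48],[0,0,0.7,0,48],[0,0,1.5,0,48],[0,0,1.5,0,48],[0,0,1.5,0,48]]'
```

```text
t: 7.13
eef_pos: [473.5, 314.0, 36.9]
tcp_rot: [3.141, -0.0, 1.549]
ft_force: [-3.2, -1.2, 9.8]
opening: 0.585
grip_force: 30.0
```

Touchdown (about 10 N). Release and retreat.

```bash
python3 -m crank '[[0,0,0,0,58],[0,0,0,0,62],[0,0,0,0,70],[0,0,0,0,80],[0,0,0,0,95],[0,0,0,0,95],[0,0,0,0,95],[0,0,-1,0,95],[0,0,-2,0,95],[0,0,-3,0,95]]';python3 -m crank '[[0,0,-8,0,95],[0,0,-20,0,95],[0,0,-40,0,95],[0,0,-65,0,95],[0,0,-90,0,95],[0,0,-120,0,95],[0,0,-150,0,95],[0,0,-175,0,95],[0,0,-180,0,95],[0,0,-180,0,95]]'
python3 - <<'E'
from h import *
s=env.state();print(s['eef_pos'],s['tcp_rot'])
a=cam("side");b=cam("wrist")
cv2.imwrite("pics/q.png",np.hstack([cv2.resize(a["img"][120:210,190:290],(400,360),interpolation=cv2.INTER_CUBIC),cv2.resize(b["img"],(400,300))[:, :][:300].copy() if 0 else cv2.copyMakeBorder(cv2.resize(b["img"],(400,300)),0,60,0,0,cv2.BORDER_CONSTANT)]))
E
```

```text
t: 7.97
eef_pos: [473.5, 313.9, 39.2]
tcp_rot: [3.142, 0.0, 1.549]
ft_force: [1.5, 0.2, 0.5]
opening: 0.999
grip_force: 0.0
t: 8.8
eef_pos: [473.8, 314.2, 221.7]
tcp_rot: [3.138, -0.002, 1.549]
ft_force: [-1.0, -0.5, 0.0]
opening: 1.0
grip_force: 0.0
[473.84196857 314.17864692 221.74082934] [ 3.13777252e+00 -1.97135696e-03  1.54936658e+00]
```

View pics/q.png

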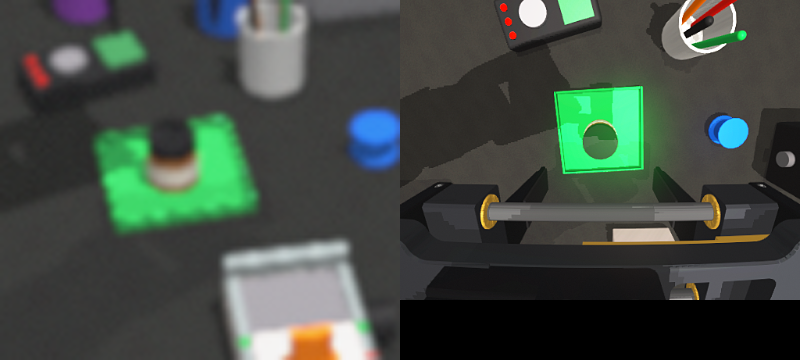

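The jar stands upright and released in the tray (side crop (172,155), wrist (600,140)). Now to the fin, turning 90°.

```bash
python3 -m crank '[[-20,5,0,6,95],[-55,14,0,12,95],[-92,23,0,18,95],[-130,32,0,25,95],[-168,41,0,32,95],[-206,50,0,39,95],[-244,59,0,46,95],[-282,68,0,53,95],[-320,77,0,59,95],[-352,86,0,65,95]]'; python3 -m crank '[[0,0,0,7,95],[0,0,0,14,95],[0,0,0,20,95],[0,0,0,24,95],[0,0,0,24.8,95],[0,0,0,24.8,95]]'
python3 - <<'E'
from h import *
import pickle
c=cam("wrist");s=env.state();print(s['eef_pos'],s['tcp_rot'],s['joints'])
pickle.dump(c,open("c2.pkl","wb"));cv2.imwrite("pics/w2.png",cv2.resize(c["img"],(800,600)))
print(np.array(proj(c,[552,-40,84.5]))/.64)
E
```

```text
t: 9.73
eef_pos: [551.4, -42.2, 217.6]
tcp_rot: [-3.14, 0.002, 0.409]
ft_force: [-0.1, 0.5, 0.0]
opening: 0.999
grip_force: 0.0
t: 10.23
eef_pos: [551.5, -39.7, 218.0]
tcp_rot: [-3.141, 0.002, -0.017]
ft_force: [-0.1, 0.1, -0.4]
opening: 0.998
grip_force: 0.0
[551.58288355 -39.7151772  218.18948549] [-3.14140461e+00  1.68763475e-03 -1.56747834e-02] [-1.91277336e-01  4.06595164e-01  1.75460036e+00 -1.31875432e-04
  9.82091671e-01  1.39526725e+00]
[401.55670673 286.77767276]
```

View pics/w2.png

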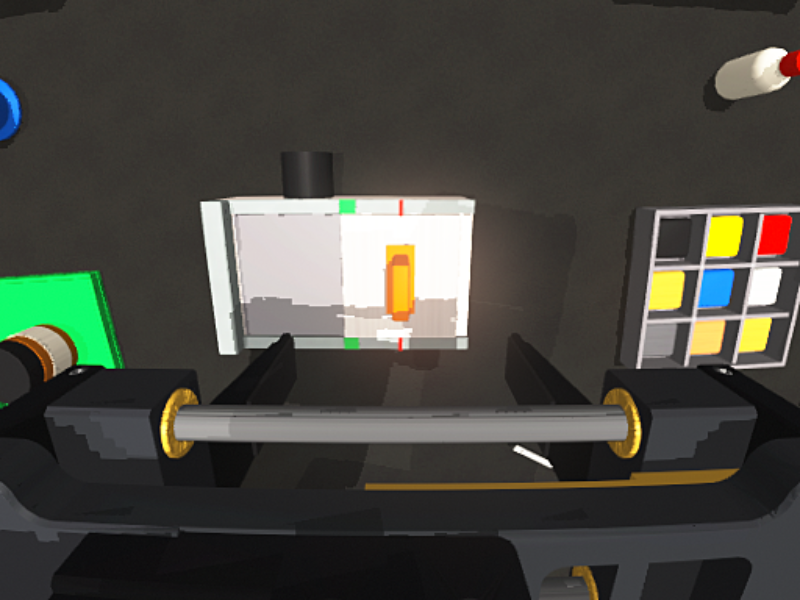

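The fin is at (400,290), 2 px from my prediction (401.6,287), so I'm centred above it. Descend and grip.

```bash
python3 -m crank '[[0,0,20,0,80],[0,0,50,0,70],[0,0,75,0,60],[0,0,95,0,50],[0,0,110,0,45],[0,0,122,0,40],[0,0,130,0,40],[0,0,132,0,40],[0,0,132,0,40]]'; python3 -m crank '[[0,0,0,0,25],[0,0,0,0,16],[0,0,0,0,8],[0,0,0,0,0],[0,0,0,0,0],[0,0,0,0,0],[0,0,0,0,0],[0,0,0,0,0]]'
```

```text
t: 11.03
eef_pos: [551.8, -39.7, 86.7]
tcp_rot: [-3.142, 0.001, -0.017]
ft_force: [0.6, 0.2, 0.4]
opening: 0.445
grip_force: 0.0
t: 11.7
eef_pos: [552.0, -39.7, 87.5]
tcp_rot: [-3.142, -0.001, -0.018]
ft_force: [-0.7, 3.1, 6.0]
opening: 0.124
grip_force: 30.0
```

```bash
python3 -m crank '[[0,-2,0,0,0],[0,-6,0,0,0],[0,-11,0,0,0],[0,-16,0,0,0],[0,-21,0,0,0],[0,-26,0,0,0],[0,-31,0,0,0],[0,-36,0,0,0],[0,-39,0,0,0],[0,-40,0,0,0]]'; python3 -m crank '[[0,0,0,0,0],[0,0,0,0,0],[0,0,0,0,0],[0,0,0,0,0],[0,0,0,0,0]]'
python3 - <<'E'
from h import *
c=cam("wrist");cv2.imwrite("pics/w3.png",cv2.resize(c["img"],(800,600)))
d=cam("scene")
cv2.imwrite("pics/s3.png",np.hstack([cv2.resize(d["img"][150:250,190:315],(800,600),interpolation=cv2.INTER_CUBIC)]))
E
```

```text
t: 12.53
eef_pos: [552.8, -0.6, 87.5]
tcp_rot: [3.14, -0.001, -0.018]
ft_force: [-1.0, -10.5, 5.0]
opening: 0.124
grip_force: 30.0
t: 12.95
eef_pos: [552.8, -1.0, 87.5]
tcp_rot: [3.14, -0.001, -0.018]
ft_force: [-2.4, -8.5, 5.7]
opening: 0.124
grip_force: 30.0
```

View pics/w3.png

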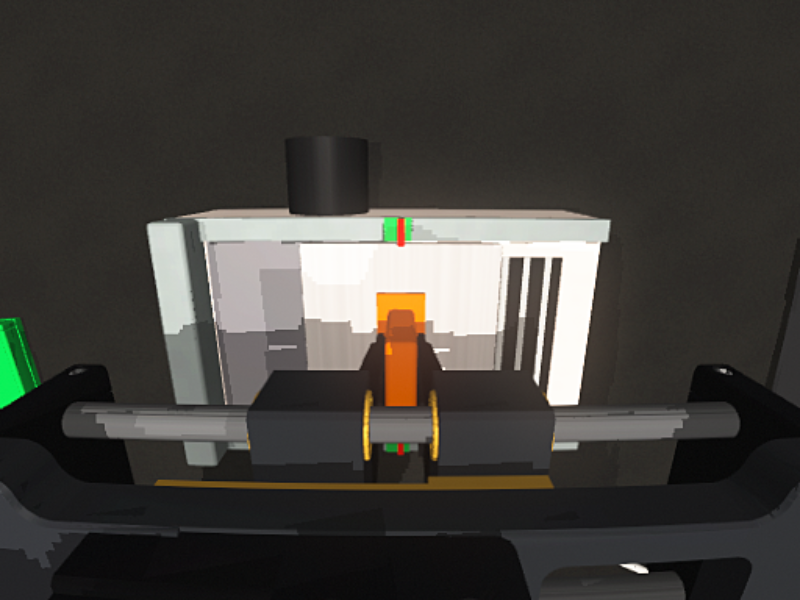

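View pics/s3.png

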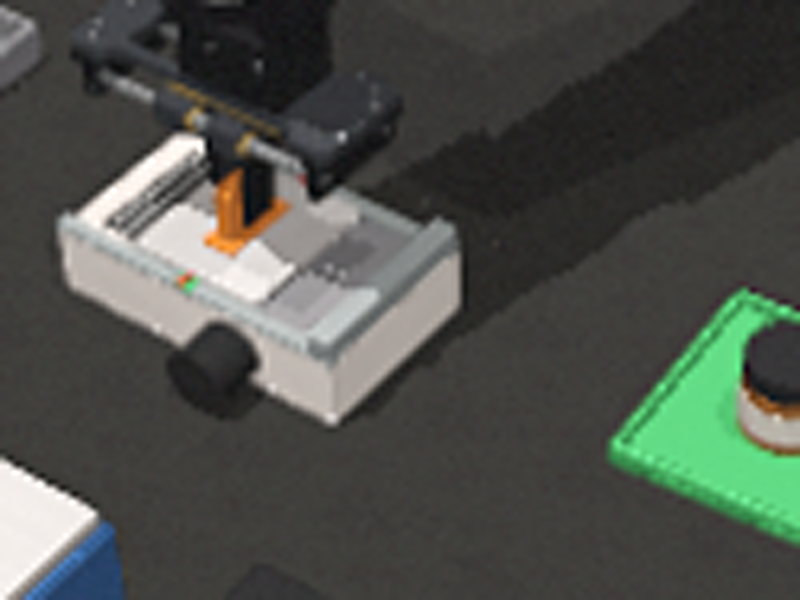

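The pointer is at wrist (401,231) inside the green mark, which spans 384–411. That is about 1.5 mm short of its middle, so I'll nudge it and hold.

```bash
python3 -m crank '[[0,-1,0,0,0],[0,-1.5,0,0,0],[0,-1.5,0,0,0],[0,-1.5,0,0,0],[0,-1.5,0,0,0],[0,-1.5,0,0,0],[0,-1.5,0,0,0],[0,-1.5,0,0,0]]' && python3 -c "
from h import *
print(env.job_done())"
```

```text
t: 13.72
eef_pos: [552.8, 0.5, 87.5]
tcp_rot: [3.14, -0.001, -0.018]
ft_force: [-1.3, -9.6, 4.9]
opening: 0.123
grip_force: 30.0
the job is handed in; nothing more can be done
None
```

The job is handed in at 13.7 s: the jar stands upright and released in the green tray, and the gripper holds the shutter at about half open (roughly 40 mm) against the spring; the hand-in returned no verdict.

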